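# Call for a refill: flip the marker of the empty stain stand

## Robot

A 7-joint arm with a two-finger parallel gripper is mounted at the origin on a cart in front of the work surface, level with it; the furniture and walls round the work are solid. World frame = base frame: x ahead of the robot, y to its left, z up, the work surface at z = 0. Lengths are in m, angles in rad, forces in N, time in s.
With the tool pointing down it reaches from about 0.4 to 0.925 m from the base axis. Payload 4.1 kg.
Tool frame: the origin (TCP) lies between the finger pads; the fingertips stand 22 mm ahead of it and the grasp point (between the pads) lies 3 mm ahead of it; z points along the fingers, y is the line along which they close (so a half turn about z gives the same grasp; the last joint's range is limited). The gripper opens to 85 mm and grips with 20 to 120 N. Pads are 22 mm wide; open, the fingers measure 114 mm over their backs; the gripper's body (76 mm by 85 mm) begins 54 mm behind the grasp point. The pads swing forward as they close: fully open they stand 13 mm farther back than shut.
Start: joints at [-1.228, 0.398, 0.045, 1.537, -0.019, 1.207, -0.051], TCP at [0.278, 0.588, 0.253] pointing down, gripper open.
Joint ranges: [-2.82, 2.82], [-0.49, 2.23], [-1.37, 1.46], [0, 2.46], [-1.36, 4.5], [0.23, 2], [-2.94, 2.94]. Speed limits (rad/s): [2.57, 2.57, 3.14, 3.14, 3.14, 3.14, 3.14].

## Interface

Orientations are given as a rotation vector (axis times angle).
In Python, from workcell import status, vision, order gives the robot as it stands.
- The arm moves only by the shell command python3 -m pendant 'ROWS' [FORCE]. ROWS is JSON, a list of rows, each a list of 5 numbers: the shift along the tool's x, y, z in units of 30 mm (1.0 is 30 mm), then the turn about the tool's z in units of 5 degrees (1.0 is 5 degrees), then the finger opening in mm, from 0 to 85.4. A call has 1 to 12 rows; each row shifts and turns the commanded pose from where the row before left it, along the tool's axes as they then stand; what a row does not reach is not made up. A row lasts 1/12 s, in which the tool goes at most 41.7 mm and 7.16 degrees, less where a joint would pass 70% of its speed; a pose out of reach is approached as far as the arm can. A call is refused whole if a number of a shift passes 1 or a number of a turn 1, either way. A call with a gripper value outside its range is refused whole. The fingers move at their own pace and stop on an object; FORCE is the grip in N (left out, the last holds). Time passes only in rows, so rows that do not move let the fingers close. It gives the time, the measured TCP pose, the force, the opening and the grip force at its end, in the units of the state.
- status.state(): the state, without advancing time (a new reading comes with each control period).
- vision.get_image(name): name is "scene" or "top" or "wrist"; returns (picture, depth): 400x640x3 uint8, blue, green, red; 400x640 float32, m along the optical axis (not along the pixel's ray), 0 where there is no reading.
- vision.camera_model(name): a dict with "mtx" (3x3 intrinsics, pixels), "dist_coeffs" ([k1, k2, p1, p2, k3] as OpenCV has them; the pictures are not rectified), "eye" and "rotation" of the camera in the world. Camera axes: x right, y down, z forward; pixel columns grow to the right and rows downward; lengths in m; the calibration is good to about 2 mm. A picture is of the moment at which its call begins: read the wrist's pose just before it. camera_model takes no time and is no camera call; for the wrist camera it gives the pose at the moment of the call.
- order.hand_in(): hands the job in; it is judged then, once.
The state is a dict: "clock": time; "joint_positions": joint angles; "joint_velocities": joint speeds; "joint_torque": joint torques, N m; "position": TCP position; "ee_rot": TCP orientation; "ft_force": force on the tool from outside, world axes, zero at the start; "moment": the same for the moment, N m; "width": finger opening in m; "grip_force": force on a finger pad.
Only numpy, scipy, OpenCV 4.12 (cv2) and the standard library are available. Lean on these libraries where they do the work, as an engineer would, in place of code of your own. Each camera call takes 0.05 s, during which the arm holds its last target. There are 200 camera calls.

## Task

One of the three stands in the white tray has lost its stain bottle. Call for a refill: with a fingertip, flip that stand's hinged marker from its green face right over its pivot to the bottle side, and press it down until it lies flat with its red face up. Only push the marker, gently and without pinching it; leave the other two markers green side up, and leave the bottles and the other things on the bench where they are.

Things in the scene. Friction and masses are not known exactly. Their poses are not given: they have to be found in the camera images.
- stand_1: Grey bottle stand, with a bottle in it; fixed in the tray, about 95 mm from its neighbour. Origin under its middle on the tray floor (3 mm above the bench); x runs from its front (robot's side) to the bottle well, y along the marker's hinge, z up. Base plate x = -52 to +86 mm, 74 mm wide, 10 mm high. Hinge at x = -32 mm, well at x = +58 mm.
- pivot_1 (a point): Middle of the hinge axis of the marker of stand_1, 62 mm above the tray floor; axes as the stand's. It lies between two aluminium cheeks 20 mm deep, 58 mm apart inside, whose tops are 13 mm above it.
- edge_1 (a point): Middle of the free edge of the marker of stand_1, 52 mm from the hinge axis; moves with the marker. At joint 0 it is 32 mm in front of the base plate, over the open tray (rim 14 mm high), so a fingertip can go under it; lift it from beneath, as a push straight towards the hinge only wedges it.
- well_1 (a point): Centre of the floor of the bottle well of stand_1, 10 mm above the tray floor, inside a collar 20 mm high and 50 mm across.
- flag_1 (a joint): Marker of stand_1: black-framed plate 50 mm wide, 4 mm thick, its free edge a rolled rim 6 mm thick. One face green with a white disc, the other red with a white bar. 0 = level on the stop at the stand's front (-x), green up; 1.57 = upright; 3.14 = level on the stop at the bottle side (+x), red up. Stiff hinge: about 1 N at the free edge turns it, and it stays at any angle it is left at.
- stand_2: Grey bottle stand, the one whose well is empty; fixed in the tray, about 95 mm from its neighbour. Origin under its middle on the tray floor (3 mm above the bench); x runs from its front (robot's side) to the bottle well, y along the marker's hinge, z up. Base plate x = -52 to +86 mm, 74 mm wide, 10 mm high. Hinge at x = -32 mm, well at x = +58 mm.
- pivot_2 (a point): Middle of the hinge axis of the marker of stand_2, 62 mm above the tray floor; axes as the stand's. It lies between two aluminium cheeks 20 mm deep, 58 mm apart inside, whose tops are 13 mm above it.
- edge_2 (a point): Middle of the free edge of the marker of stand_2, 52 mm from the hinge axis; moves with the marker. At joint 0 it is 32 mm in front of the base plate, over the open tray (rim 14 mm high), so a fingertip can go under it; lift it from beneath, as a push straight towards the hinge only wedges it.
- well_2 (a point): Centre of the floor of the bottle well of stand_2, 10 mm above the tray floor, inside a collar 20 mm high and 50 mm across.
- flag_2 (a joint): Marker of stand_2: black-framed plate 50 mm wide, 4 mm thick, its free edge a rolled rim 6 mm thick. One face green with a white disc, the other red with a white bar. 0 = level on the stop at the stand's front (-x), green up; 1.57 = upright; 3.14 = level on the stop at the bottle side (+x), red up. Stiff hinge: about 1 N at the free edge turns it, and it stays at any angle it is left at.
- stand_3: Grey bottle stand, with a bottle in it; fixed in the tray, about 95 mm from its neighbour. Origin under its middle on the tray floor (3 mm above the bench); x runs from its front (robot's side) to the bottle well, y along the marker's hinge, z up. Base plate x = -52 to +86 mm, 74 mm wide, 10 mm high. Hinge at x = -32 mm, well at x = +58 mm.
- pivot_3 (a point): Middle of the hinge axis of the marker of stand_3, 62 mm above the tray floor; axes as the stand's. It lies between two aluminium cheeks 20 mm deep, 58 mm apart inside, whose tops are 13 mm above it.
- edge_3 (a point): Middle of the free edge of the marker of stand_3, 52 mm from the hinge axis; moves with the marker. At joint 0 it is 32 mm in front of the base plate, over the open tray (rim 14 mm high), so a fingertip can go under it; lift it from beneath, as a push straight towards the hinge only wedges it.
- well_3 (a point): Centre of the floor of the bottle well of stand_3, 10 mm above the tray floor, inside a collar 20 mm high and 50 mm across.
- flag_3 (a joint): Marker of stand_3: black-framed plate 50 mm wide, 4 mm thick, its free edge a rolled rim 6 mm thick. One face green with a white disc, the other red with a white bar. 0 = level on the stop at the stand's front (-x), green up; 1.57 = upright; 3.14 = level on the stop at the bottle side (+x), red up. Stiff hinge: about 1 N at the free edge turns it, and it stays at any angle it is left at.
- tray: White spill tray 205 x 292 mm, rim 14 mm high, that carries the three stands in a row along its y; fixed to the bench. Origin under its middle, x from the robot's side to the far side.
- stain_a: Amber dropper bottle, 37 mm across, 107 mm tall, loose in the well of stand_1 or stand_3. Origin at the centre of its underside.
- stain_b: Amber dropper bottle, 37 mm across, 107 mm tall, loose in the well of stand_1 or stand_3. Origin at the centre of its underside.
- dish_1: Covered culture dish, 60 mm across, 14 mm high, on the bench in front of the tray. Origin at the centre of its underside.
- tweezers: Steel tweezers 123 mm long, 10 mm high, lying in front of the tray. Origin under the middle.
- case_10: Screw-top objective case, 39 mm across, 55 mm tall, behind the tray. Origin at the centre of its underside.
- oil_bottle: Small oil bottle, 27 mm across, 61 mm tall, behind the tray. Origin at the centre of its underside.
There are look-alikes about, which are no part of the job. Leave any pink or yellow look-alike of the stain_b alone.

How it is judged:
By the outcome, as a careful person would: the job done as asked, in the order asked, and still so for the second after the job is handed in, with the robot touching nothing.
It also fails if it takes over 46 s, if anything falls off the work surface, if the arm or the gripper's body presses on something with over 40 N, if the wrist force passes 120 N, or if a joint passes its speed limit or range.

## Working session

There is one attempt and no reset: what is moved stays moved. The work goes in short steps, Python scripts to look and compute and a shell command to move; the robot and the scene stay as the last step left them, time stands still between calls to the robot, and variables do not carry over. Pictures are saved under pics/ and viewed, at most 10 in all, crops included, and the job is handed in when it is done.

```bash
mkdir -p pics
cat > h.py <<'E'
import numpy as np, cv2
from workcell import status, vision, order
def grab(n,tag):
    m=vision.camera_model(n); im,d=vision.get_image(n)
    cv2.imwrite(f'pics/{tag}.png',im); np.savez(f'{tag}.npz',d=d,im=im,**{k:np.array(v) for k,v in m.items() if k in('mtx','dist_coeffs','eye','rotation')})
def pt(tag,u,v,r=1):
    z=np.load(f'{tag}.npz'); w=z['d'][v-r:v+r+1,u-r:u+r+1]; w=w[w>0]; d=np.median(w)
    p=cv2.undistortPoints(np.array([[[u,v]]],float),z['mtx'],z['dist_coeffs'])[0,0]
    R=z['rotation']; R=R if R.shape==(3,3) else cv2.Rodrigues(R)[0]
    return R@np.array([p[0]*d,p[1]*d,d])+z['eye']
E
python3 - <<'E'
from h import *
s=status.state(); print(s)
grab('top','top0'); grab('scene','sc0')
for n in('top','scene'): print(vision.camera_model(n))
E
```

```text
{'clock': 0.0, 'joint_positions': array([-1.22801897,  0.3992303 ,  0.04502194,  1.53793249, -0.01869501,
        1.20691023, -0.0506623 ]), 'joint_velocities': array([-1.59194258e-03, -1.18721864e-04,  8.96378002e-04,  1.13125966e-03,
        2.40649275e-04, -9.25090050e-04,  3.50159491e-05]), 'joint_torque': array([-3.94362542e-04, -4.75117850e+01,  1.36445068e+00, -2.54226530e+01,
        1.16801419e-02,  9.58746008e-03, -6.15319593e-06]), 'position': array([0.27761456, 0.58704616, 0.2522151 ]), 'ee_rot': array([-0.68799674, -3.06501262,  0.00319708]), 'ft_force': array([0.65766672, 0.82901549, 0.2709464 ]), 'moment': array([-0.00238466,  0.02512503, -0.03559209]), 'grip_force': 0.0, 'width': 0.08538717273980517}
{'mtx': array([[495.08916302,   0.        , 307.53997695],
       [  0.        , 495.08916302, 205.24284253],
       [  0.        ,   0.        ,   1.        ]]), 'dist_coeffs': array([-0.03089153,  0.        ,  0.        ,  0.        ,  0.        ]), 'eye': array([0.46123011, 0.38051668, 0.92827573]), 'rotation': array([-2.13948363,  2.1934697 , -0.12606814])}
{'mtx': array([[416.33277881,   0.        , 320.75970196],
       [  0.        , 416.33277881, 203.34589218],
       [  0.        ,   0.        ,   1.        ]]), 'dist_coeffs': array([-0.05763866,  0.        ,  0.        ,  0.        ,  0.        ]), 'eye': array([-0.1325391 ,  0.69756123,  0.44698562]), 'rotation': array([-1.15619376,  1.92712997, -1.21698079])}
```

View pics/top0.png

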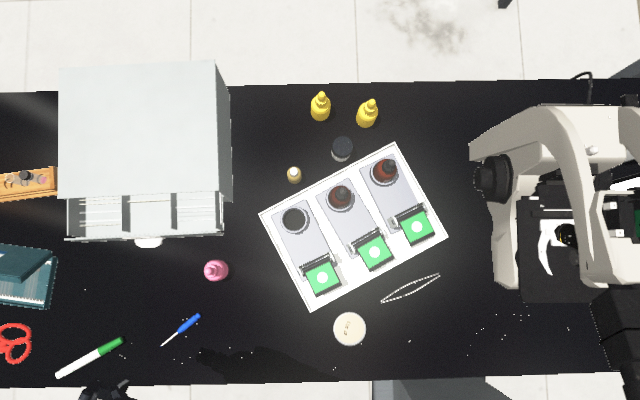

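View pics/sc0.png

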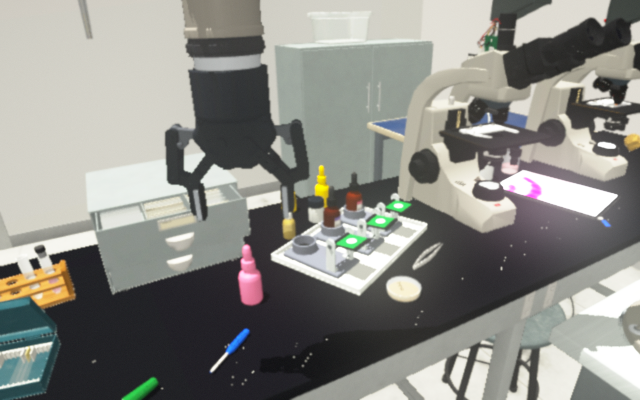

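Both pictures show that the empty stand is the leftmost one: in the top view its well is at (295,220) and its green marker at (322,277). The other two wells hold amber bottles, at (341,197) and (385,170).

Run:
```python
from h import *
for n,(u,v) in dict(disc_e=(322,277),disc_m=(375,251),disc_r=(416,227),well=(295,220),cTL=(260,215),cTR=(396,144),cBR=(447,236),cBL=(311,310)).items(): print(n,pt('top0',u,v).round(4))
z=np.load('top0.npz'); im=z['im'].astype(int)
g=((im[...,1]>im[...,2]+60)&(im[...,1]>im[...,0]+40)).astype('uint8')
n,l,s,c=cv2.connectedComponentsWithStats(g)
for i in range(1,n):
    if s[i,4]>150:
        print(c[i],s[i]); print(cv2.minAreaRect(np.argwhere(l==i)[:,::-1].astype(np.float32)))
im=z['im'][190:320,240:400]; cv2.imwrite('pics/c0.png',cv2.resize(im,None,fx=4.5,fy=4.5,interpolation=cv2.INTER_CUBIC))
```

```text
disc_e [0.4323 0.3532 0.0701]
disc_m [0.4745 0.2602 0.0691]
disc_r [0.5143 0.1867 0.0679]
well [0.5362 0.3984 0.0143]
cTL [0.5474 0.4633 0.0113]
cTR [0.6784 0.2021 0.0012]
cBR [0.4995 0.1173 0.0126]
cBL [0.3711 0.373  0.0104]
[416.62295082 226.32991803] [400 211  33  31 488]
((416.6000671386719, 226.2000274658203), (22.360679626464844, 25.93838882446289), 63.43495178222656)
[374.26380368 251.60736196] [358 236  33  32 489]
((374.233154296875, 251.61398315429688), (22.458248138427734, 26.417234420776367), 59.74356460571289)
[321.88047809 277.14741036] [306 262  33  32 502]
((322.0000305175781, 277.0000305175781), (22.360679626464844, 26.832815170288086), 63.43495178222656)
[108.86885246 345.93989071] [ 98 338  24  17 183]
((109.30000305175781, 346.1000061035156), (7.602630138397217, 25.491174697875977), 63.43495178222656)
```

View pics/c0.png

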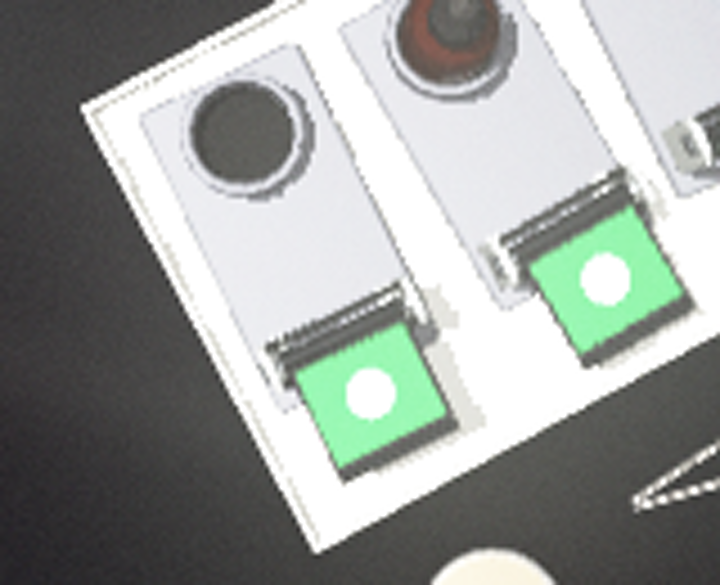

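The crop confirms it: the empty well is at crop (247,132), the marker disc at (370,393), and the outer front edge of its rim runs from (340,478) to (457,425).

```bash
cat >> h.py <<'E'
def ray(tag,u,v,h):
    z=np.load(f'{tag}.npz'); p=cv2.undistortPoints(np.array([[[u,v]]],float),z['mtx'],z['dist_coeffs'])[0,0]
    R=cv2.Rodrigues(z['rotation'])[0] if z['rotation'].shape!=(3,3) else z['rotation']
    d=R@np.array([p[0],p[1],1]); return z['eye']+d*(h-z['eye'][2])/d[2]
E
python3 - <<'E'
from h import *
c=lambda x,y,h: ray('top0',240+(x+.5)/4.5-.5,190+(y+.5)/4.5-.5,h)
P={k:c(*v) for k,v in dict(rimL=(340,478,.065),rimR=(457,425,.065),disc=(370,393,.067),well=(245,137,.013),bpl=(140,115,.013),bpl2=(285,410,.013),bpr=(298,45,.013),gL=(293,370,.067),gR=(408,321,.067)).items()}
for k,v in P.items(): print(k,v.round(4))
a=lambda d: np.degrees(np.arctan2(d[1],d[0]))
print(a(P['well']-P['disc']),a(P['rimL']-P['rimR'])-90,a(P['bpl']-P['bpl2']),a(P['bpl']-P['bpr'])-90,a(P['gL']-P['gR'])-90)
print(cv2.Rodrigues(status.state()['ee_rot'])[0].round(3))
E
```

```text
rimL [0.4003 0.3657 0.065 ]
rimR [0.4192 0.3203 0.065 ]
disc [0.4323 0.3534 0.067 ]
well [0.5363 0.4002 0.013 ]
bpl [0.5464 0.4433 0.013 ]
bpl2 [0.4245 0.3864 0.013 ]
bpr [0.5739 0.3774 0.013 ]
gL [0.4418 0.3826 0.067 ]
gR [0.4594 0.338  0.067 ]
24.25424654708182 22.618991917382857 25.00812080037567 22.6385373595717 21.473444619287747
[[-0.904  0.427 -0.001]
 [ 0.427  0.904 -0.002]
 [-0.    -0.002 -1.   ]]
```

```bash
python3 -m pendant '[[0,0,0,1,85],[0,0,0,1,85],[0,0,0,1,85],[0,0,0,1,85],[0,0,0,1,85],[0,0,0,1,85],[0,0,0,1,85],[0,0,0,1,85],[0,0,0,0.24,85]]'
python3 -m pendant '[[-0.77,0.15,0,0,85],[-0.77,0.15,0,0,85],[-0.77,0.15,0,0,85],[-0.77,0.15,0,0,85],[-0.77,0.15,0,0,85],[-0.77,0.15,0,0,85],[-0.77,0.15,0,0,85],[-0.77,0.15,0,0,85],[-0.77,0.15,0,0,85],[-0.77,0.15,0,0,85],[-0.77,0.15,0,0,85],[-0.77,0.15,0,0,85]]'
python3 - <<'E'
from h import *
s=status.state();print(cv2.Rodrigues(s['ee_rot'])[0].round(3)); grab('wrist','w1')
E
```

```text
clock: 0.85
position: [0.2777, 0.5874, 0.2527]
ee_rot: [1.725, 2.625, -0.002]
ft_force: [1.0, 0.7, -0.1]
width: 0.085
grip_force: 0.0
clock: 1.85
position: [0.4383, 0.3538, 0.2531]
ee_rot: [-1.72, -2.628, 0.0]
ft_force: [0.2, 0.6, -0.2]
width: 0.0849
grip_force: 0.0
[[-0.4    0.916 -0.   ]
 [ 0.916  0.4   -0.   ]
 [-0.    -0.    -1.   ]]
```

View pics/w1.png

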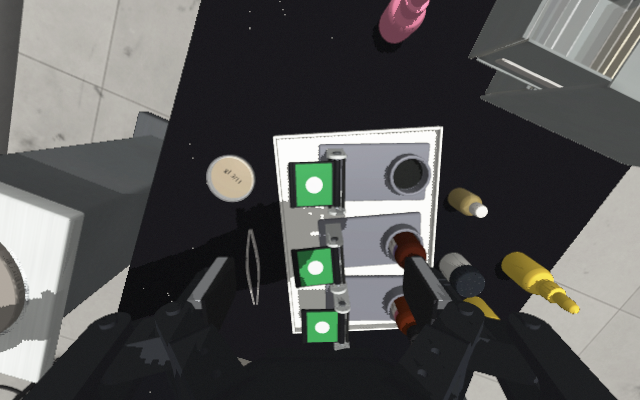

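The wrist view shows the target marker with its rim at u≈290 (v 163–209), disc at (314,185) and empty well at (408,175). It lies square to the fingers.

Run:
```python
from h import *
s=status.state(); T=s['position']; R=cv2.Rodrigues(s['ee_rot'])[0]
for n,u,v,h in [('rimA',289,163,.065),('rimB',291,209,.065),('disc',314,185,.067),('well',409,177,.013),('bpA',321,144,.013),('bpB',429,143,.013),('chkT',337,152,.078),('chkB',341,207,.078)]:
    p=ray('w1',u,v,h); print(n,p.round(4),'tool mm',(R.T@(p-T)*1000).round(1))
print(pt('w1',314,180),pt('w1',291,185))
```

```text
rimA [0.3988 0.3643 0.065 ] tool mm [ 32.8 -33.6 188.2]
rimB [0.4201 0.3171 0.065 ] tool mm [-19.  -32.5 188.4]
disc [0.4326 0.3533 0.067 ] tool mm [  9.4  -6.8 186.3]
well [0.5429 0.3984 0.013 ] tool mm [  7.7 112.4 240.4]
bpA [0.4244 0.3915 0.013 ] tool mm [ 47.9   0.7 240.1]
bpB [0.5447 0.4453 0.013 ] tool mm [ 50.1 132.4 240.2]
chkT [0.4394 0.3966 0.078 ] tool mm [ 46.4  16.5 175.1]
chkB [0.4678 0.3452 0.078 ] tool mm [-12.   22.4 175.4]
[0.43011506 0.35918644 0.07061959] [0.40967046 0.34491686 0.07303625]
```

```bash
python3 -m pendant '[[0.28,-0.1,0,0,85],[0,0,0.8,0,85],[0,0,0.8,0,85],[0,0,0.8,0,85],[0,0,0.8,0,85],[0,0,0.8,0,85],[0,0,0.8,0,85],[0,0,0.8,0,85],[0,0,0.4,0,85],[0,0,0.3,0,85],[0,0,0.2,0,85],[0,0,0,0,85]]'
python3 - <<'E'
from h import *
grab('scene','s2'); im=cv2.imread('pics/s2.png')[130:300,240:460]; cv2.imwrite('pics/s2c.png',cv2.resize(im,None,fx=3.5,fy=3.5,interpolation=cv2.INTER_CUBIC))
E
```

```text
clock: 2.9
position: [0.4314, 0.3616, 0.0578]
ee_rot: [-1.722, -2.627, 0.001]
ft_force: [-0.2, -0.3, 0.4]
width: 0.0848
grip_force: 0.0
```

View pics/s2c.png

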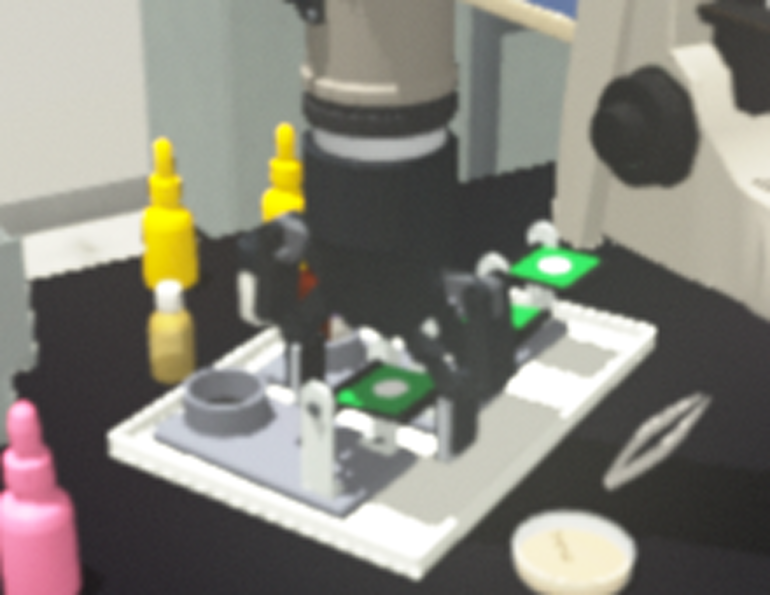

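The near finger (crop ~(455,420)) stands just in front of the marker's rim, with its tip below the rim. The far finger is clear of the cheeks.

```bash
python3 -m pendant '[[0,0.1,0,0,85],[0,0.1,0,0,85],[0,0,0,0,85]]'
python3 -m pendant '[[0,0.07,0,0,85],[0,0,0,0,85]]'
python3 -m pendant '[[0,0.05,0,0,85],[0,0,0,0,85]]'
```

```text
clock: 3.2
position: [0.4388, 0.3647, 0.0595]
ee_rot: [1.723, 2.626, 0.005]
ft_force: [0.2, 0.2, 0.6]
width: 0.0848
grip_force: 0.0
clock: 3.37
position: [0.4399, 0.365, 0.0588]
ee_rot: [1.723, 2.627, 0.002]
ft_force: [-0.0, 0.3, 0.2]
width: 0.0854
grip_force: 0.0
clock: 3.53
position: [0.4409, 0.3654, 0.0584]
ee_rot: [1.723, 2.627, 0.001]
ft_force: [0.9, 0.1, -0.1]
width: 0.0847
grip_force: 0.0
```

```bash
for i in 1 2; do python3 -m pendant '[[0,0.05,0,0,85],[0,0,0,0,85]]' | grep -E 'pos|ft'; done; python3 -m pendant '[[0,0.05,0,0,85],[0,0,0,0,85]]'
```

```text
position: [0.4422, 0.366, 0.0584]
ft_force: [-0.9, 0.1, -0.0]
position: [0.4433, 0.3664, 0.0582]
ft_force: [0.2, 0.6, -0.1]
clock: 4.03
position: [0.4434, 0.3665, 0.0578]
ee_rot: [-1.721, -2.626, 0.005]
ft_force: [-4.3, -1.4, 0.3]
width: 0.0846
grip_force: 1.8
```

```bash
python3 -m pendant '[[0,0.02,-0.07,0,85],[0,0.01,-0.07,0,85],[0,0,0,0,85]]'; python3 -m pendant '[[0,0.02,-0.1,0,85],[0,0.02,-0.1,0,85],[0,0,0,0,85]]'
```

```text
clock: 4.28
position: [0.4441, 0.3668, 0.0624]
ee_rot: [-1.721, -2.626, 0.005]
ft_force: [-4.7, -2.5, 0.3]
width: 0.0853
grip_force: 2.9
clock: 4.53
position: [0.4456, 0.3675, 0.0689]
ee_rot: [-1.722, -2.626, 0.003]
ft_force: [-6.1, -2.5, 2.6]
width: 0.0852
grip_force: 3.0
```

Run:
```python
from h import *
print(status.state()['ft_force'])
grab('wrist','w3'); im=cv2.imread('pics/w3.png'); cv2.imwrite('pics/w3c.png',im)
```

```text
[-6.09846388 -2.52402036  2.57664731]
```

View pics/w3c.png

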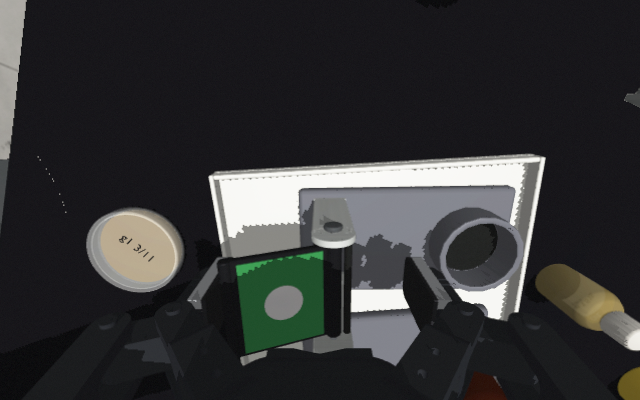

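The near pad at (205,290) is against the rim at (228,300). I'll measure the marker's tilt from the depth.

```bash
cat >> h.py <<'E'
def tilt(tag):
    z=np.load(f'{tag}.npz'); im=z['im'].astype(int)
    g=((im[...,1]>im[...,2]*1.5)&(im[...,1]>im[...,0]*1.5)&(im[...,1]>50)&(z['d']>0))
    g=cv2.erode(g.astype('uint8'),np.ones((5,5)))
    n,l,s,c=cv2.connectedComponentsWithStats(g); k=1+s[1:,4].argmax()
    P=np.array([pt(tag,u,v) for v,u in np.argwhere(l==k)[::9]]); 
    A=np.c_[P[:,:2]@[.917,.399],P[:,:2]@[-.399,.917],np.ones(len(P))]; co=np.linalg.lstsq(A,P[:,2],rcond=None)[0]
    print(len(P),P.mean(0).round(4),'tilt deg',np.degrees(np.arctan(-co[:2])).round(1))
E
python3 -c "
from h import *
tilt('w3')"
```

```text
517 [0.4316 0.3568 0.0755] tilt deg [18.5  0.2]
```

```bash
python3 -m pendant '[[0,0.05,-0.14,0,85],[0,0.07,-0.13,0,85],[0,0.08,-0.13,0,85],[0,0,0,0,85]]';  python3 -m pendant '[[0,0.09,-0.12,0,85],[0,0.1,-0.11,0,85],[0,0.11,-0.1,0,85],[0,0,0,0,85]]'
```

```text
clock: 4.92
position: [0.4511, 0.37, 0.0816]
ee_rot: [-1.721, -2.626, 0.004]
ft_force: [-6.9, -3.2, 5.7]
width: 0.085
grip_force: 3.9
clock: 5.25
position: [0.4626, 0.375, 0.0921]
ee_rot: [1.722, 2.625, 0.007]
ft_force: [-1.2, -0.3, 2.2]
width: 0.0847
grip_force: 0.7
```

```bash
python3 -m pendant '[[0,0.12,-0.1,0,85],[0,0.12,-0.09,0,85],[0,0.13,-0.07,0,85],[0,0,0,0,85]]'; python3 -c "
from h import *
grab('wrist','w4');tilt('w4')"
```

```text
clock: 5.58
position: [0.4725, 0.379, 0.0991]
ee_rot: [1.723, 2.625, 0.005]
ft_force: [-0.5, 0.1, -0.5]
width: 0.0852
grip_force: 0.0
211 [0.4461 0.364  0.0937] tilt deg [69.2  1.2]
```

```bash
python3 -m pendant '[[0,0.15,-0.03,0,85],[0,0.15,-0.03,0,85],[0,0.15,0,0,85],[0,0.15,0,0,85],[0,0,0,0,85]]';  python3 -m pendant '[[0,0.15,0,0,85],[0,0.15,0,0,85],[0,0.15,0,0,85],[0,0.15,0,0,85],[0,0,0,0,85]]'; python3 -c "
from h import *
grab('wrist','w5')"
```

```text
clock: 6.05
position: [0.4884, 0.386, 0.1001]
ee_rot: [1.723, 2.626, 0.002]
ft_force: [0.9, -0.0, 0.3]
width: 0.0848
grip_force: 0.0
clock: 6.47
position: [0.5048, 0.393, 0.1]
ee_rot: [1.723, 2.626, 0.002]
ft_force: [0.3, -0.7, -0.2]
width: 0.0849
grip_force: 0.0
```

View pics/w5.png

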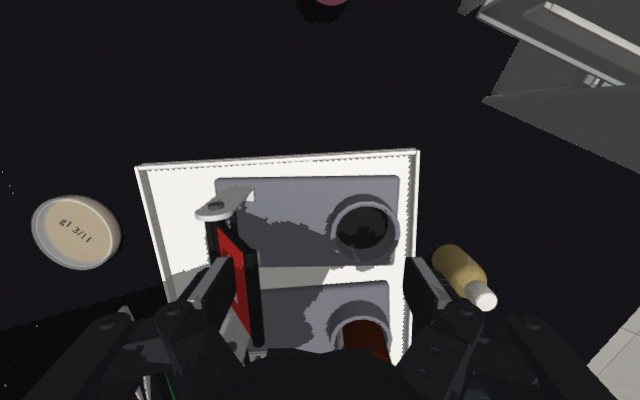

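It's past upright: the red face shows at (235,290), still resting against the near pad at (205,285). The far finger is clear of the well.

```bash
python3 -m pendant '[[0,0.15,0,0,85],[0,0.15,0,0,85],[0,0.15,0,0,85],[0,0.15,0,0,85],[0,0,0,0,85]]';  python3 -m pendant '[[0,0.15,0,0,85],[0,0.15,0,0,85],[0,0.15,0,0,85],[0,0.15,0,0,85],[0,0,0,0,85]]'
python3 - <<'E'
from h import *
s=status.state();T=s['position'];print(T[:2]-[0.4326,0.3533])
E
```

```text
clock: 6.93
position: [0.5214, 0.4004, 0.1002]
ee_rot: [1.723, 2.626, 0.003]
ft_force: [0.4, 0.2, 0.5]
width: 0.085
grip_force: 0.0
clock: 7.35
position: [0.538, 0.4074, 0.1002]
ee_rot: [1.723, 2.626, 0.002]
ft_force: [-0.7, -0.2, -0.1]
width: 0.0851
grip_force: 0.0
[0.10540454 0.05410605]
```

```bash
python3 -m pendant '[[0,0,-0.6,0,85],[0,0,-0.7,0,40],[0,0,-0.7,0,0],[0,-0.6,0,0,0],[0,-0.6,0,0,0],[0,-0.6,0,0,0],[0,0,0,0,0],[0,0,0,0,0],[0,0,0,0,0]]'; python3 -c "
from h import *
grab('wrist','w6')"
```

```text
clock: 8.1
position: [0.4879, 0.3858, 0.1604]
ee_rot: [1.722, 2.627, 0.002]
ft_force: [0.3, 0.0, 0.1]
width: -0.0
grip_force: 0.0
```

View pics/w6.png

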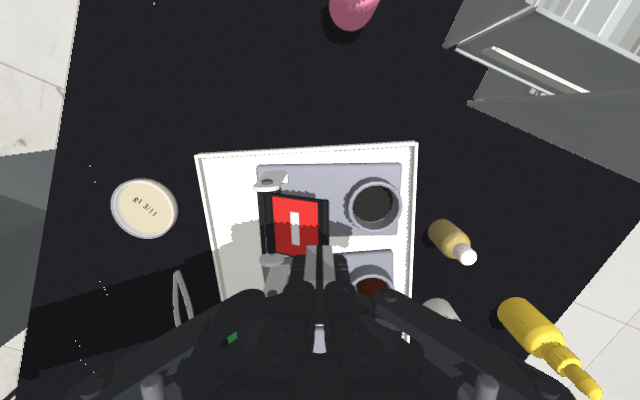

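The marker lies tilted on the bottle side with the red face at (297,228), and the closed fingertips at (318,255) are over its outer half. Now I press it down.

```bash
python3 -m pendant '[[-0.17,0.05,0.4,0,0],[0,0,0.4,0,0],[0,0,0.3,0,0],[0,0,0.2,0,0],[0,0,0.2,0,0],[0,0,0.15,0,0],[0,0,0.15,0,0],[0,0,0,0,0]]'; python3 -m pendant '[[0,0,0.1,0,0],[0,0,0.1,0,0],[0,0,0.1,0,0],[0,0,0.1,0,0],[0,0,0,0,0]]'
```

```text
clock: 8.82
position: [0.4902, 0.3813, 0.1052]
ee_rot: [-1.722, -2.627, 0.001]
ft_force: [0.5, 0.7, -0.0]
width: 0.0001
grip_force: 0.0
clock: 9.23
position: [0.4901, 0.3812, 0.0934]
ee_rot: [-1.722, -2.627, 0.002]
ft_force: [0.1, 0.7, 0.8]
width: 0.0001
grip_force: 0.0
```

```bash
for i in 1 2; do python3 -m pendant '[[0,0,0.05,0,0],[0,0,0,0,0]]' | grep -E 'pos|ft'; done; python3 -m pendant '[[0,0,0.05,0,0],[0,0,0,0,0]]'
```

```text
position: [0.4904, 0.3814, 0.0923]
ft_force: [-0.1, 0.6, 0.1]
position: [0.4905, 0.3814, 0.0909]
ft_force: [0.1, 0.3, 0.5]
clock: 9.73
position: [0.4906, 0.3814, 0.0894]
ee_rot: [1.723, 2.627, 0.0]
ft_force: [-0.5, 1.0, -0.8]
width: 0.0004
grip_force: 0.0
```

```bash
python3 -m pendant '[[0,0,0.04,0,0],[0,0,0,0,0]]' | grep -E 'pos|ft';python3 -m pendant '[[0,0,0.04,0,0],[0,0,0,0,0]]' | grep -E 'pos|ft'; python3 -m pendant '[[0,0,0.04,0,0],[0,0,0,0,0]]'| grep -E 'pos|ft'
```

```text
position: [0.4906, 0.3815, 0.089]
ft_force: [-1.8, -0.5, 3.9]
position: [0.4907, 0.3815, 0.0888]
ft_force: [-3.0, -1.9, 10.4]
position: [0.4907, 0.3815, 0.0886]
ft_force: [-4.2, -2.8, 15.8]
```

Firm contact with the stop at the expected height, so I retreat upward and check.

```bash
python3 -m pendant '[[0,0,-0.1,0,0],[0,0,-0.3,0,0],[0,0,-0.8,0,0],[0,0,-0.8,0,0],[0,0,-0.8,0,0],[0,0,-0.8,0,0],[0,0,-0.8,0,0],[0,-0.5,-0.5,0,0],[0,-0.8,0,0,0],[0,-0.8,0,0,0],[0,0,0,0,0]]'
python3 - <<'E'
from h import *
grab('wrist','w7')
z=np.load('w7.npz'); im=z['im'].astype(int)
for nm,g in (('red',(im[...,2]>150)&(im[...,1]<90)&(im[...,0]<90)),('green',(im[...,1]>im[...,2]*1.5)&(im[...,1]>im[...,0]*1.3)&(im[...,1]>70))):
    g=cv2.erode((g&(z['d']>0)).astype('uint8'),np.ones((3,3))); n,l,s,c=cv2.connectedComponentsWithStats(g)
    for k in range(1,n):
        if s[k,4]<100: continue
        P=np.array([pt('w7',u,v) for v,u in np.argwhere(l==k)[::5]])
        A=np.c_[P[:,:2]@[.917,.399],P[:,:2]@[-.399,.917],np.ones(len(P))]; co=np.linalg.lstsq(A,P[:,2],rcond=None)[0]
        print(nm,s[k,4],P.mean(0).round(4),np.degrees(np.arctan(co[:2])).round(1))
E
```

```text
clock: 11.15
position: [0.4289, 0.3548, 0.233]
ee_rot: [-1.719, -2.626, 0.004]
ft_force: [-0.7, 0.2, -0.5]
width: -0.0001
grip_force: 0.0
red 1174 [0.4772 0.3755 0.0673] [0.2 0. ]
green 191 [0.5026 0.1843 0.0679] [-0.8  0.4]
```

View pics/w7.png

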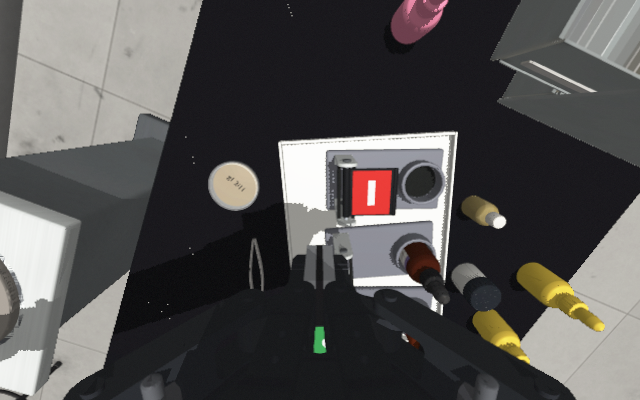

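The red face is up at (373,190), level at 0.2° and at the right height of 67 mm. The bottles, dish and tweezers are where they were.

```bash
python3 -c "
from workcell import order
print(order.hand_in())"
```

```text
the job is handed in; nothing more can be done
None
```

The empty stand's marker is flipped to the bottle side and lies flat, red face up (measured 0.2° off level). The job was handed in at about 11 s, with the gripper clear; the last picture hid the middle marker behind the gripper, but I never went near it.

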